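# Clamp the bench pin in its quick-release holder

### The job

On this jeweller's bench, clamp the wooden bench pin that lies loose in its quick-release holder. First, with the red cam lever still open, turn the brass nut at the opposite end by swinging its upright paddle over towards the robot's side and down until it is level, which brings the jaw up snug; then swing the red lever fully home against its firm resistance, so the pin is gripped. Leave the empty holder alone.

Things in the scene. Friction and masses are not known exactly. Their poses are not given: they have to be found in the camera images.
- holder: Holder with the loose pale wooden pin (32 mm wide, 130 long, pointing to the holder's -x). Grey base 100 x 115 x 30 mm (x, y, z), fixed; aluminium cheeks 60 mm long in x, up to 75 mm high, at y = 37 to 45 and -60 to -50 mm. Origin: centre of underside, on the table; z up; -x looks to the robot's side, within 15 degrees. Skewer along y, 47 mm up: nut at the -y end, lever at the +y end.
- nut_axis (a point): Centre of the brass nut, on its axis (along the holder's y), at (0, -79, 47) mm in the holder's frame. Hub 28 mm in diameter, 26 long; flat paddle 22 mm wide (along y, centred here), 8 mm thick, its end 60 mm from the axis. The space round the paddle's swing is free.
- holder_nut (a joint): Nut angle, rad: 0 = paddle straight up, grows as it swings over to the holder's -x; 1.57 = level, pointing to -x; 1.65 = end of thread. Starts at 0 to 0.3. Stiff: 0.55 N m (11 N at 50 mm), stays where left. The jaw advances 7.5 mm per rad and meets the pin at about 1.3 with the lever open; level is right, below 1.2 the grip is weak.
- lever_pivot (a point): Point on the lever's upright pivot, at (0, 60, 47) mm in the holder's frame. Red handle 12 mm wide, 18 mm tall (38 to 56 mm above the table), its end 85 mm from the pivot; steel pivot drum 24 mm in diameter. The space outside the lever and round its swing is free.
- holder_lever (a joint): Red lever angle, rad: 0 = open, pointing straight out to the holder's +y; grows as it swings, level, round to the holder's -x; 1.57 = closed, home on its stop, pointing to -x. Starts at 0 to 0.2. It resists with 5 N at 65 mm from the pivot while slack, rising to about 9 N near home with the nut set; its cam locks itself, so it stays where left.
- grip (a joint): Squeeze of the holder's sprung steel jaw (on the nut's side; a second jaw on the lever's side is drawn in 6 mm by the cam), m: 0 = not gripping, about 0.005 to 0.008 = pin firmly gripped (10 N per mm).
- spare: The other holder: same make, size, axes and origin, but empty, with no wooden pin. Not to be touched.
Not all that is in view belongs to the job. What is shaped like the holder but blue or pink is not meant.

How it is judged (in metres and radians):
On the way, in this order (a step that is already met when the one before it is completed fails the run):
1. the nut of the holder with the pin is turned to 1.15 rad or more while its lever is still open (below 0.5 rad) (value of joint holder_nut above 1.15 rad and value of joint holder_lever below 0.5 rad), for 0.2 s.
2. the lever is then closed (above 1.42 rad) with the jaw squeezing the pin (value of joint holder_lever above 1.42 rad and value of joint grip above 0.003 m), for 0.2 s.
At the end, for the whole second after the job is handed in: The nut of the holder with the pin is still turned up (above 1.05 rad), its lever is home (above 1.42 rad, within about 8 degrees of its stop) and its jaw is sprung against the pin by more than 3 mm (30 N) (all of step 2 and value of joint holder_nut above 1.05 rad); the robot touches nothing.
It fails at once if the robot pushes on the empty holder with more than 3 N (contact force between any of the arm, the fingers and spare above 3 N).
It also fails if it takes over 51 s, if anything falls off the work surface, if the arm or the gripper's body presses on something with over 40 N, if the wrist force passes 120 N, or if a joint passes its speed limit or range.

### The arm

A 6-joint arm with a two-finger parallel gripper is mounted at the origin on the work surface. World frame = base frame: x ahead of the robot, y to its left, z up, the work surface at z = 0. Lengths are in m, angles in degrees, forces in N, time in s.
With the tool pointing down it reaches from about 0.375 to 0.9 m from the base axis. Payload 3.1 kg.
Tool frame: the origin (TCP) lies midway between the tips of the shut fingers; the grasp point (between the pads) lies 19 mm behind it; z points along the fingers, y is the line along which they close (so a half turn about z gives the same grasp; the last joint's range is limited). The gripper opens to 87 mm and grips with 3 to 60 N. Pads are 19 mm wide; open, the fingers measure 117 mm over their backs; the gripper's body (75 mm by 190 mm) begins 51 mm behind the grasp point.
Start: joints at [-76.175, 30.224, 82.088, -0, 67.689, -10.227], TCP at [0.255, -0.571, 0.223] pointing down, gripper open.
Joint ranges: [-176.69, 176.69], [-43.24, 126.21], [12.49, 139.97], [-82, 262], [0, 151.66], [-163.58, 163.58]. Speed limits (degrees/s): [159.86, 159.86, 180, 180, 180, 180].

### API

Orientations are given as a 3x3 rotation matrix whose columns are the frame's x, y, z axes.
In Python, from rig import read_state, capture, camera_info, hand_in gives the robot as it stands.
- The arm moves only by the tool drive_tool, never from a script. Its argument "motion" is a list of rows, each a list of 2 entries, a list of its own where there are three numbers: the shift along the tool's x, y, z in mm, then the turn, a rotation vector about the tool's x, y, z in rad. A call has 1 to 5 rows; each row shifts and turns the commanded pose from where the row before left it, along the tool's axes as they then stand; what a row does not reach is not made up. A row lasts 1/10 s, in which the tool goes at most 50 mm and 8.59 degrees, less where a joint would pass 70% of its speed; a pose out of reach is approached as far as the arm can. A call is refused whole if a number of a shift passes 50 or a number of a turn 0.15, either way. A call with a gripper value outside its range is refused whole. "gripper" is the opening, from 0 (shut) to 1 (fully open), set as the call begins (left out, the last holds). The fingers move at their own pace and stop on an object; the grip force is fixed at half the most. Time passes only in rows, so rows that do not move let the fingers close. It gives the time, the measured TCP pose, the force, the opening and the grip force at its end, in the units of the state.
- read_state(): the state, without advancing time (a new reading comes with each control period).
- capture(name): name is "side" or "top"; returns the picture (420x560x3 uint8, red, green, blue); there is no depth.
- camera_info(name): a dict with "fovy" (degrees; the focal length in pixels is half the picture's height over the tangent of half this angle, whatever the lens; pixels are square), "cx", "cy" (the principal point, pixels), "k1" (the pictures are not rectified: a ray, as slopes to the right and down, at radius r is drawn at 1 + k1 r^2 times it, then the intrinsics apply), "xyz" and "orientation" of the camera in the world. Camera axes: x right, y down, z forward; pixel columns grow to the right and rows downward; lengths in m; the calibration is good to about 2 mm. A picture is of the moment at which its call begins. camera_info takes no time and is no camera call.
- hand_in(): hands the job in; it is judged then, once.
The state is a dict: "time_s": time; "joint_positions": joint angles; "qvel": joint speeds; "tau": joint torques, N m; "position": TCP position; "tcp_rot": TCP orientation; "force": force on the tool from outside, world axes, zero at the start; "moment": the same for the moment, N m; "opening": opening from 0.0 (shut) to 1.0 (fully open); "grasp_force": force on a finger pad.
Only numpy, scipy, OpenCV 4.12 (cv2) and the standard library are available. Lean on these libraries where they do the work, as an engineer would, in place of code of your own. Each camera call takes 0.05 s, during which the arm holds its last target. There are 200 camera calls.

## Working session

There is one attempt and no reset: what is moved stays moved. The work goes in short steps, Python scripts to look and compute and a tool call to move; the robot and the scene stay as the last step left them, time stands still between calls to the robot, and variables do not carry over. Pictures are saved under pics/ and viewed, at most 10 in all, crops included, and the job is handed in when it is done.

Besides the shell and the picture viewer there is one more tool, called after ">>>" as name(argument=value, ...), one argument or row to a line, values as JSON. drive_tool: Moves the arm, as the interface text tells. Its arguments: {"type":"object","properties":{"motion":{"type":"array","items":{"type":"array"}},"gripper":{"type":"number"}},"required":["motion"]}

```bash
mkdir -p pics
python3 - <<'E'
from rig import *
import cv2,numpy as np
for n in("side","top"):
    cv2.imwrite(f"pics/{n}0.png",capture(n)[:,:,::-1]); print(camera_info(n))
s=read_state(); print({k:np.round(v,3).tolist() for k,v in s.items()})
E
```

```text
{'fovy': 50.005197705477194, 'cx': 277.48613430920636, 'cy': 207.73961934759916, 'k1': -0.13553729426658095, 'xyz': array([ 0.97779088, -0.75229763,  0.77103751]), 'orientation': array([[ 0.80764548,  0.39038423, -0.4419377 ],
       [ 0.58937616, -0.51083765,  0.62584394],
       [ 0.01856118, -0.76592757, -0.64265888]])}
{'fovy': 57.22889696803307, 'cx': 276.194476090819, 'cy': 208.21378486221215, 'k1': -0.0637474833228511, 'xyz': array([ 0.45699028, -0.09202412,  0.95963963]), 'orientation': array([[-0.02793308, -0.99877649,  0.04080759],
       [-0.99944371,  0.027161  , -0.01935355],
       [ 0.0182215 , -0.04132549, -0.99897957]])}
{'time_s': 0.1, 'joint_positions': [-76.175, 30.274, 82.149, 0.0, 67.689, -10.228], 'qvel': [0.041, -0.127, -0.251, 0.11, 0.012, -0.074], 'tau': [-0.001, -44.099, -17.715, 0.063, 0.053, -0.0], 'position': [0.255, -0.57, 0.222], 'tcp_rot': [[0.913, 0.408, -0.0], [0.408, -0.913, 0.002], [0.0, -0.002, -1.0]], 'force': [-0.045, -0.002, 1.402], 'moment': [-0.02, -0.028, 0.001], 'grasp_force': 0.0, 'opening': 1.001}
```

View pics/side0.png

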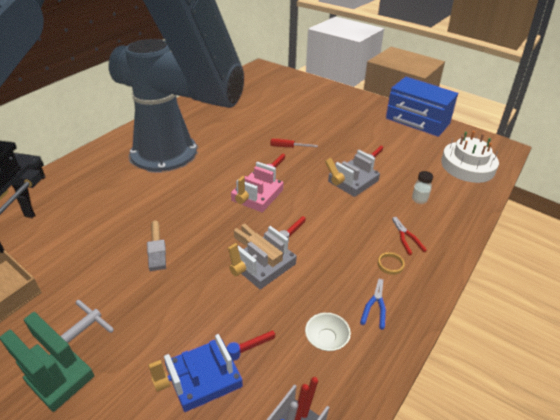

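View pics/top0.png

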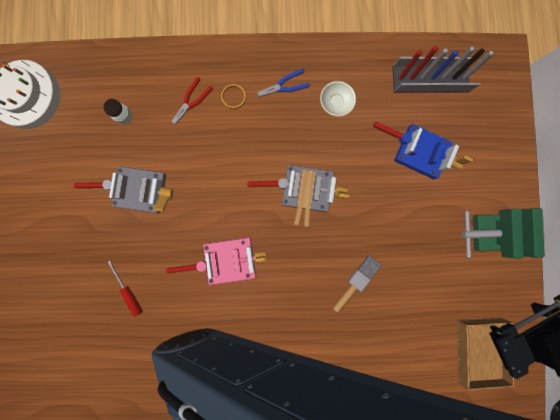

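The top view shows the grey holder with the pale pin at (310,190), the grey empty spare at (138,190), the pink one at (230,262) and the blue one at (427,150). I choose (310,190), since it is grey with the wooden pin, and will check it in a close crop.

```bash
python3 - <<'E'
import cv2,numpy as np
t=cv2.imread("pics/top0.png")[150:235,235:360]; s=cv2.imread("pics/side0.png")[205:295,215:315]
a=cv2.resize(t,None,fx=6,fy=6,interpolation=cv2.INTER_CUBIC); cv2.imwrite("pics/tc.png",a)
cv2.imwrite("pics/sc.png",cv2.resize(s,None,fx=6,fy=6,interpolation=cv2.INTER_CUBIC))
E
cat > h.py <<'E'
import numpy as np,cv2
from rig import *
def cam(n):
    c=camera_info(n); f=210/np.tan(np.radians(c['fovy']/2)); R=c['orientation']
    return np.array([[f,0,c['cx']],[0,f,c['cy']],[0,0,1]]),np.array([c['k1'],0,0,0.]),R,c['xyz']
def proj(n,P):
    K,_,R,t=cam(n); q=(np.atleast_2d(P)-t)@R; s=q[:,:2]/q[:,2:]; r2=(s**2).sum(1,keepdims=True)
    return s*(1+camera_info(n)['k1']*r2)*K[0,0]+K[:2,2]
def at(n,uv,z):
    K,d,R,t=cam(n); s=cv2.undistortPoints(np.array([[uv]],float),K,np.r_[d])[0,0]
    v=R@np.r_[s,1]; return t+v*(z-t[2])/v[2]
E
```

```text
(no output)
```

View pics/tc.png

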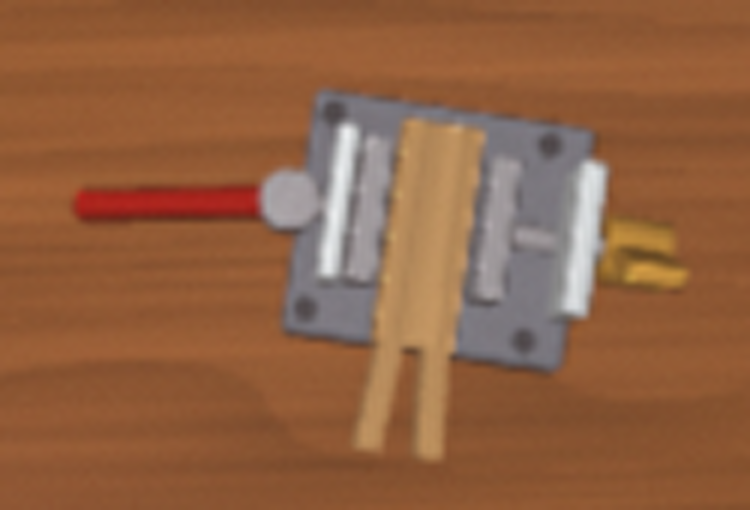

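View pics/sc.png

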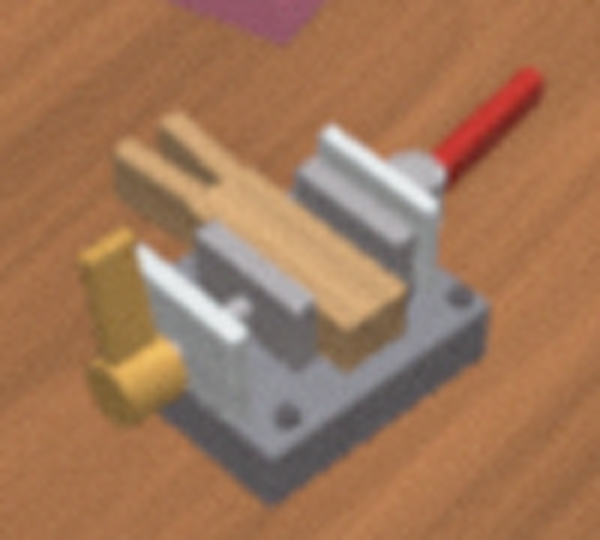

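The crop confirms the grey holder with the pin: base corners (318,92), (595,132), (560,370), (285,332); lever tip (80,205); paddle tip about (690,275). I'll fit the pose.

```bash
cat >> h.py <<'E'
from scipy.optimize import least_squares
obj=np.array([[50,57.5,30],[50,-57.5,30],[-50,-57.5,30],[-50,57.5,30],[0,60,56]])/1e3
def W(p,o): c,s=np.cos(p[2]),np.sin(p[2]); return np.atleast_2d(o)@np.array([[c,s,0],[-s,c,0],[0,0,1]])+[p[0],p[1],0]
E
python3 - <<'E'
from h import *
uv=(np.array([[318,92],[595,132],[560,370],[285,332]])+.5)/6-.5+[235,150]
sv=(np.array([[272,505],[488,355],[488,305],[270,458]])+.5)/6-.5+[215,205]
so=np.array([[50,-57.5,0],[50,57.5,0],[50,57.5,30],[50,-57.5,30]])/1e3
for m in(0,1,2):
    f=lambda p:np.r_[(proj("top",W(p,obj[:4]))-uv).ravel()*(m!=2),(proj("side",W(p,so))-sv).ravel()*(m!=1)]
    r=least_squares(f,[.5,-.1,0]);p=r.x; print(m,p,np.degrees(p[2]),np.round(r.fun,1))
f=lambda p:np.r_[(proj("top",W(p,obj[:4]))-uv).ravel(),(proj("side",W(p,so))-sv).ravel()]
p=least_squares(f,[.5,-.1,0]).x; np.save("p.npy",p)
print("nut,lev",W(p,np.array([[0,-79,47],[0,60,47]])/1e3))
tip=lambda a:W(p,np.array([-np.sin(a)*.085,.060+np.cos(a)*.085,.047]))
for a in(0,.1,.2):print(a,(proj("top",tip(a))+.5-[235,150])*6,"lever tip obs 78,205")
for a in(0,.1,.2,.3):
  o=[[-np.sin(a)*.06,y,.047+np.cos(a)*.06] for y in(-.090,-.068)]
  print(a,((proj("top",W(p,np.array(o)))-[235,150])*6).round(0).tolist(),((proj("side",W(p,np.array(o)))-[215,205])*6).round(0).tolist())
E
```

```text
0 [ 0.54185601 -0.18767663 -0.16667351] -9.549688599117944 [-0.6 -0.4 -0.1 -0.4  0.4  0.5 -0.7  0.2 -0.6  1.3 -0.2 -0.1  0.4 -0.7
 -0.4  0.2]
1 [ 0.54172115 -0.18833121 -0.16914669] -9.69139134442196 [-0.3 -0.4  0.2 -0.3  0.6  0.6 -0.5  0.2 -0.   0.  -0.   0.   0.  -0.
 -0.   0. ]
2 [ 0.54187111 -0.1865799  -0.17295696] -9.909703699600739 [-0.  -0.  -0.  -0.  -0.   0.  -0.   0.  -0.5  1.   0.1 -0.2  0.7 -0.9
 -0.3 -0.1]
nut,lev [[ 0.52874969 -0.26558186  0.047     ]
 [ 0.55181019 -0.12850811  0.047     ]]
0 [[ 81.25202658 176.29842576]] lever tip obs 78,205
0.1 [[ 79.27279672 197.54692801]] lever tip obs 78,205
0.2 [[ 79.43638073 218.90241793]] lever tip obs 78,205
0 [[695.0, 243.0], [637.0, 235.0]] [[95.0, 277.0], [144.0, 247.0]]
0.1 [[693.0, 259.0], [635.0, 251.0]] [[84.0, 269.0], [132.0, 238.0]]
0.2 [[690.0, 275.0], [632.0, 266.0]] [[73.0, 262.0], [122.0, 231.0]]
0.3 [[687.0, 290.0], [629.0, 282.0]] [[63.0, 256.0], [111.0, 226.0]]
```

>>> drive_tool(
  motion=[
    [[0, 0, 0], [0, 0, -0.14]],
    [[0, 0, 0], [0, 0, -0.14]],
    [[0, 0, 0], [0, 0, -0.14]],
    [[0, 0, 0], [0, 0, -0.14]],
    [[0, 0, 0], [0, 0, -0.14]],
  ],
  gripper=0,
)

```text
time_s: 0.6
position: [0.2547, -0.5703, 0.222]
tcp_rot: [[0.431, 0.903, -0.0], [0.903, -0.431, 0.001], [0.001, -0.001, -1.0]]
force: [-0.1, -0.1, -0.6]
opening: 0.636
grasp_force: 0.0
```

>>> drive_tool(
  motion=[
    [[0, 0, 0], [0, 0, -0.14]],
    [[0, 0, 0], [0, 0, -0.143]],
    [[0, 0, 0], [0, 0, 0]],
  ],
)

```text
time_s: 0.9
position: [0.2546, -0.5703, 0.222]
tcp_rot: [[0.167, 0.986, -0.0], [0.986, -0.167, 0.001], [0.001, -0.0, -1.0]]
force: [0.3, 0.1, 0.5]
opening: 0.356
grasp_force: 0.0
```

```bash
cat >> h.py <<'E'
def loc():
    p=np.load("p.npy"); s=read_state(); c,n=np.cos(p[2]),np.sin(p[2]); H=np.array([[c,-n,0],[n,c,0],[0,0,1]])
    x=H.T@(s['position']-[p[0],p[1],0])*1e3; R=s['tcp_rot']
    print("t",round(s['time_s'],2),"holder mm",x.round(1),"force(h)",(H.T@s['force']).round(1),"rot(h)",(H.T@R).round(3).tolist(),s['opening'])
    return x,H.T@R
E
python3 - <<'E'
from h import *
x,R=loc()
print("tool shift to (40,-79,150):",(R.T@(np.array([40,-79,150])-x)).round(1))
for a in np.arange(.1,1.6,.1):
    r=52;print(round(a,2),np.round([-r*np.sin(a)+4*np.cos(a)+15,47+r*np.cos(a)+4*np.sin(a)],1))
E
```

```text
t 0.9 holder mm [-219.8 -425.   222. ] force(h) [0.3 0.1 0.5] rot(h) [[0.002, 1.0, -0.0], [1.0, -0.002, 0.001], [0.001, -0.0, -1.0]] 0.35560116964155514
tool shift to (40,-79,150): [346.3 259.2  72.3]
0.1 [13.8 99.1]
0.2 [ 8.6 98.8]
0.3 [ 3.5 97.9]
0.4 [-1.6 96.5]
0.5 [-6.4 94.6]
0.6 [-11.1  92.2]
0.7 [-15.4  89.3]
0.8 [-19.5  86.1]
0.9 [-23.2  82.5]
1.0 [-26.6  78.5]
1.1 [-29.5  74.2]
1.2 [-32.   69.6]
1.3 [-34.   64.8]
1.4 [-35.6  59.8]
1.5 [-36.6  54.7]
```

>>> drive_tool(
  motion=[
    [[20, 15, 0], [0, 0, 0]],
    [[34, 25, 0], [0, 0, 0]],
    [[38, 29, 0], [0, 0, 0]],
    [[38, 29, 0], [0, 0, 0]],
    [[38, 29, 0], [0, 0, 0]],
  ],
)

```text
time_s: 1.4
position: [0.409, -0.4249, 0.2223]
tcp_rot: [[0.171, 0.985, -0.0], [0.985, -0.171, 0.0], [0.0, -0.0, -1.0]]
force: [1.1, -1.1, -0.6]
opening: 0.013
grasp_force: 0.0
```

>>> drive_tool(
  motion=[
    [[38, 29, 0], [0, 0, 0]],
    [[38, 29, 0], [0, 0, 0]],
    [[38, 29, 10], [0, 0, 0]],
    [[34, 25, 20], [0, 0, 0]],
    [[20, 15, 20], [0, 0, 0]],
  ],
)

```text
time_s: 1.9
position: [0.5636, -0.2792, 0.1722]
tcp_rot: [[0.168, 0.986, 0.001], [0.986, -0.168, -0.0], [0.0, 0.001, -1.0]]
force: [0.2, -0.7, 1.2]
opening: 0.003
grasp_force: 0.0
```

>>> drive_tool(
  motion=[
    [[10, 5, 22], [0, 0, 0]],
    [[0, 0, 0], [0, 0, 0]],
    [[0, 0, 0], [0, 0, 0]],
  ],
)

```text
time_s: 2.2
position: [0.5676, -0.2728, 0.1503]
tcp_rot: [[0.168, 0.986, -0.001], [0.986, -0.168, 0.0], [0.0, -0.001, -1.0]]
force: [0.6, 0.6, 0.9]
opening: 0.004
grasp_force: 0.0
```

Run:
```python
from h import *
x,R=loc()
print((R.T@(np.array([40,-79,100])-x)).round(1))
a=cv2.resize(capture("side")[170:300,170:340],None,fx=4.5,fy=4.5,interpolation=cv2.INTER_CUBIC)
cv2.imwrite("pics/s1.png",a[:,:,::-1])
```

```text
t 2.2 holder mm [ 39.5 -79.7 150.3] force(h) [0.5 0.7 0.9] rot(h) [[0.002, 1.0, -0.001], [1.0, -0.002, 0.0], [0.0, -0.001, -1.0]] 0.004313702233640507
[ 0.7  0.5 50.2]
```

View pics/s1.png

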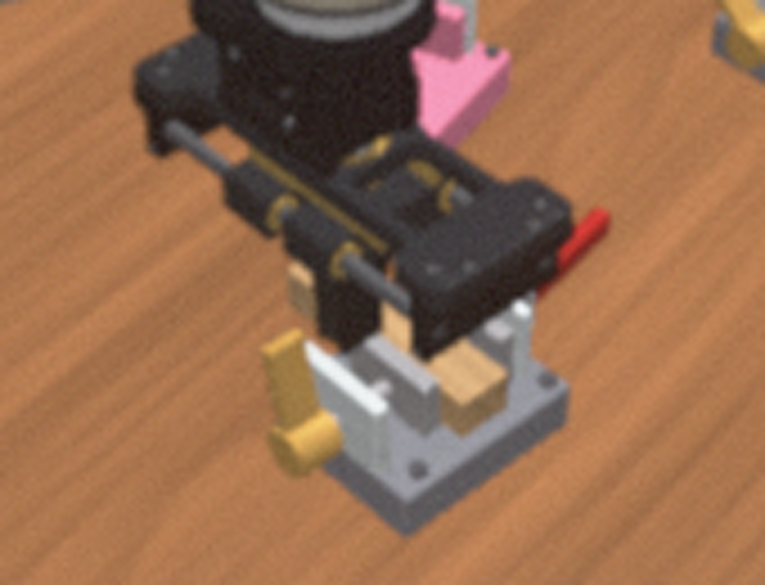

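The picture shows the shut fingertips at crop (345,340), on the +x side and above the upright paddle at (285,345), and clear of the cheek. Descending beside the paddle, then pushing along its arc.

>>> drive_tool(
  motion=[
    [[1, 0, 17], [0, 0, 0]],
    [[0, 0, 20], [0, 0, 0]],
    [[0, -8, 14], [0, 0, 0]],
    [[0, -10, 0], [0, 0, 0]],
    [[0, -8, 0], [0, 0, 0]],
  ],
)

```text
time_s: 2.75
position: [0.5418, -0.2686, 0.1007]
tcp_rot: [[0.169, 0.986, 0.001], [0.986, -0.169, -0.001], [-0.001, 0.001, -1.0]]
force: [1.0, -0.1, 0.2]
opening: 0.006
grasp_force: 0.0
```

>>> drive_tool(
  motion=[
    [[0, -5, 0], [0, 0, 0]],
    [[0, -5, 1], [0, 0, 0]],
    [[0, -5, 1.4], [0, 0, 0]],
    [[0, -4.8, 2], [0, 0, 0]],
    [[0, -4.7, 2.4], [0, 0, 0]],
  ],
)

```text
time_s: 3.25
position: [0.5252, -0.2665, 0.0966]
tcp_rot: [[0.169, 0.985, 0.016], [0.986, -0.169, -0.008], [-0.005, 0.018, -1.0]]
force: [8.9, 0.9, 10.7]
opening: 0.006
grasp_force: 5.7
```

```bash
python3 -c "
from h import *
loc()"
```

```text
t 3.25 holder mm [ -3.3 -80.5  96.6] force(h) [ 8.7  2.4 10.7] rot(h) [[0.003, 1.0, 0.018], [1.0, -0.003, -0.005], [-0.005, 0.018, -1.0]] 0.0057027624306202895
```

>>> drive_tool(
  motion=[
    [[1, -4.5, 2.5], [0, 0, 0]],
    [[0, -4, 3], [0, 0, 0]],
    [[0, -4, 3.5], [0, 0, 0]],
    [[0, -3.5, 4], [0, 0, 0]],
    [[0, -3, 4], [0, 0, 0]],
  ],
)

```text
time_s: 3.75
position: [0.5043, -0.2629, 0.0798]
tcp_rot: [[0.167, 0.986, 0.011], [0.986, -0.167, -0.009], [-0.007, 0.012, -1.0]]
force: [0.6, -1.4, 16.9]
opening: 0.003
grasp_force: 6.6
```

```bash
python3 -c "
from h import *
loc()"
```

```text
t 3.75 holder mm [-24.6 -80.4  79.8] force(h) [ 0.8 -1.3 16.9] rot(h) [[0.001, 1.0, 0.012], [1.0, -0.001, -0.007], [-0.007, 0.012, -1.0]] 0.0027653600512705617
```

>>> drive_tool(
  motion=[
    [[0, -2.5, 4.5], [0, 0, 0]],
    [[0, -2, 4.5], [0, 0, 0]],
    [[0, -1.5, 5], [0, 0, 0]],
    [[0, -1, 5], [0, 0, 0]],
    [[0, 0, 5], [0, 0, 0]],
  ],
)

```text
time_s: 4.25
position: [0.492, -0.2602, 0.0543]
tcp_rot: [[0.164, 0.986, -0.001], [0.986, -0.164, -0.004], [-0.004, -0.0, -1.0]]
force: [-8.6, -4.3, 18.2]
opening: 0.009
grasp_force: 8.7
```

```bash
python3 -c "
from h import *
loc()"
```

```text
t 4.25 holder mm [-37.2 -79.8  54.3] force(h) [-7.7 -5.6 18.2] rot(h) [[-0.002, 1.0, -0.0], [1.0, 0.002, -0.004], [-0.004, -0.0, -1.0]] 0.009409706829053465
```

>>> drive_tool(
  motion=[
    [[0, 0, 2], [0, 0, 0]],
    [[0, 0, 2], [0, 0, 0]],
    [[0, 0, 0], [0, 0, 0]],
  ],
)

```text
time_s: 4.55
position: [0.4915, -0.2601, 0.0504]
tcp_rot: [[0.165, 0.986, -0.002], [0.986, -0.165, -0.003], [-0.004, -0.001, -1.0]]
force: [-9.0, -4.2, 17.7]
opening: 0.008
grasp_force: 8.7
```

```bash
python3 -c "
from h import *
loc()
a=cv2.resize(capture('side')[200:300,200:320],None,fx=6,fy=6,interpolation=cv2.INTER_CUBIC)
cv2.imwrite('pics/s2.png',a[:,:,::-1])"
```

```text
t 4.55 holder mm [-37.6 -79.7  50.4] force(h) [-8.2 -5.7 17.7] rot(h) [[-0.001, 1.0, -0.001], [1.0, 0.001, -0.004], [-0.004, -0.001, -1.0]] 0.00830532303099785
```

View pics/s2.png

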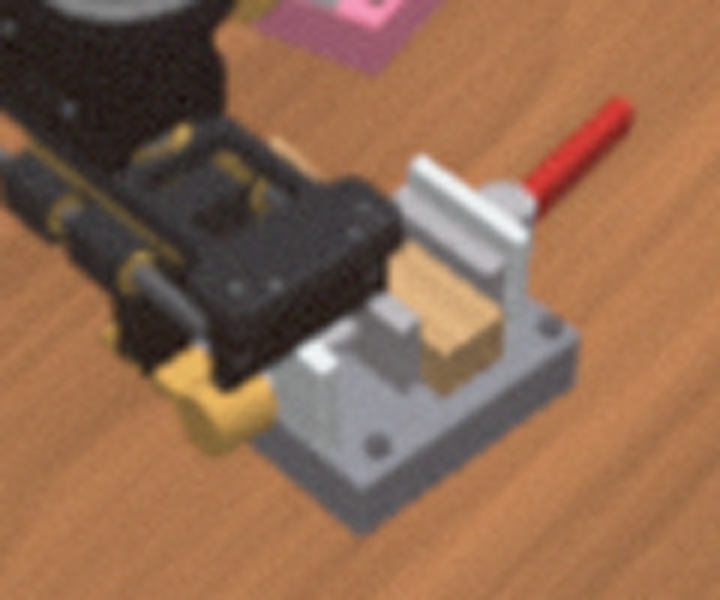

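The paddle is level with its end at crop (110,335), the steel jaw is against the pin, and the lever is still open. Next I'll lift off and go over to the lever's outer side.

>>> drive_tool(
  motion=[
    [[0, 0, -15], [0, 0, 0]],
    [[0, 0, -30], [0, 0, 0]],
    [[0, 0, -40], [0, 0, 0]],
    [[25, 10, -20], [0, 0, 0]],
    [[38, 17, 0], [0, 0, 0]],
  ],
)

```text
time_s: 5.1
position: [0.5319, -0.203, 0.1566]
tcp_rot: [[0.171, 0.985, 0.007], [0.985, -0.171, -0.005], [-0.004, 0.007, -1.0]]
force: [1.1, -0.6, -0.8]
opening: 0.005
grasp_force: 0.0
```

>>> drive_tool(
  motion=[
    [[40, 17, 0], [0, 0, 0]],
    [[40, 17, 0], [0, 0, 0]],
    [[38, 14, 0], [0, 0, 0]],
    [[28, 8, 0], [0, 0, 0]],
    [[0, 0, 0], [0, 0, 0]],
  ],
)

```text
time_s: 5.6
position: [0.6109, -0.0622, 0.1528]
tcp_rot: [[0.162, 0.987, 0.001], [0.987, -0.162, 0.001], [0.001, 0.001, -1.0]]
force: [0.1, -0.5, -0.1]
opening: 0.007
grasp_force: 0.0
```

Run:
```python
from h import *
x,R=loc()
print((R.T@(np.array([45,130,40])-x)).round(1))
for b in np.arange(0,1.65,.1): print(round(b,1),np.round([-60*np.sin(b)+6*np.cos(b)+15,60+60*np.cos(b)+6*np.sin(b)+9.5],1))
a=cv2.resize(capture('top')[140:245,220:360],None,fx=5,fy=5,interpolation=cv2.INTER_CUBIC)
cv2.imwrite('pics/t3.png',a[:,:,::-1])
```

```text
t 5.6 holder mm [ 47.2 135.2 152.8] force(h) [ 0.2 -0.5 -0.1] rot(h) [[-0.004, 1.0, 0.001], [1.0, 0.004, 0.001], [0.001, 0.001, -1.0]] 0.006534396982882087
[ -5.3  -2.4 112.8]
0.0 [ 21.  129.5]
0.1 [ 15.  129.8]
0.2 [  9.  129.5]
0.3 [  3.  128.6]
0.4 [ -2.8 127.1]
0.5 [ -8.5 125. ]
0.6 [-13.9 122.4]
0.7 [-19.1 119.3]
0.8 [-23.9 115.6]
0.9 [-28.3 111.5]
1.0 [-32.2 107. ]
1.1 [-35.8 102.1]
1.2 [-38.7  96.8]
1.3 [-41.2  91.3]
1.4 [-43.1  85.6]
1.5 [-44.4  79.7]
1.6 [-45.1  73.7]
```

View pics/t3.png

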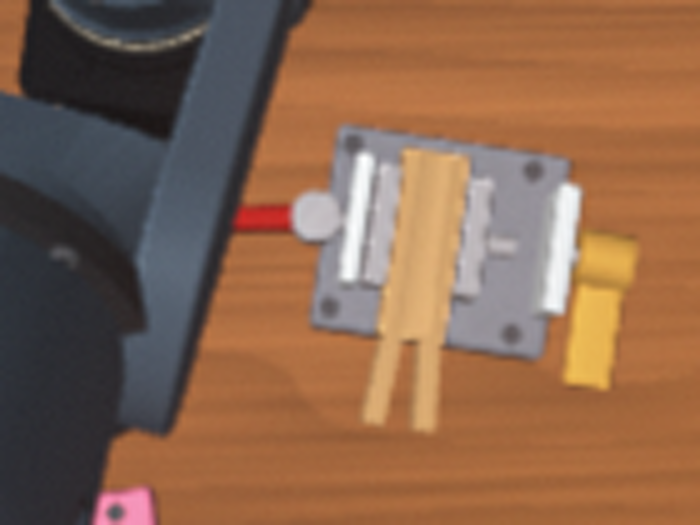

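The paddle now points level to -x, with its end at crop (590,385), and the jaw is snug on the pin. Descending beside the lever.

>>> drive_tool(
  motion=[
    [[-5, -2, 15], [0, 0, 0]],
    [[0, 0, 30], [0, 0, 0]],
    [[0, 0, 35], [0, 0, 0]],
    [[0, 0, 22], [0, 0, 0]],
    [[0, -6, 10], [0, 0, 0]],
  ],
)

```text
time_s: 6.15
position: [0.5995, -0.0707, 0.0386]
tcp_rot: [[0.169, 0.986, -0.003], [0.986, -0.169, 0.0], [-0.0, -0.003, -1.0]]
force: [-0.4, 0.6, -0.0]
opening: 0.007
grasp_force: 0.0
```

>>> drive_tool(
  motion=[
    [[0, -9, 0], [0, 0, 0]],
    [[0, -9, 0], [0, 0, 0]],
    [[0, -7, 0], [0, 0, 0]],
    [[0, -6, 0], [0, 0, 0]],
    [[-1, -6, 0], [0, 0, 0]],
  ],
)

```text
time_s: 6.65
position: [0.5685, -0.0646, 0.0424]
tcp_rot: [[0.169, 0.986, 0.011], [0.986, -0.169, -0.001], [0.001, 0.011, -1.0]]
force: [9.0, 5.1, -4.4]
opening: 0.006
grasp_force: 4.5
```

```bash
python3 -c "
from h import *
loc()"
```

```text
t 6.65 holder mm [  5.8 125.8  42.4] force(h) [ 8.   6.5 -4.4] rot(h) [[0.003, 1.0, 0.011], [1.0, -0.003, 0.001], [0.001, 0.011, -1.0]] 0.005895283698815486
```

>>> drive_tool(
  motion=[
    [[-1, -5.8, 0], [0, 0, 0]],
    [[-2, -5.7, 0], [0, 0, 0]],
    [[-2.6, -5.4, 0], [0, 0, 0]],
    [[-3.1, -5.2, 0], [0, 0, 0]],
    [[-3.7, -4.8, 0], [0, 0, 0]],
  ],
)

```text
time_s: 7.15
position: [0.5391, -0.0702, 0.0421]
tcp_rot: [[0.17, 0.985, 0.008], [0.985, -0.17, 0.002], [0.003, 0.008, -1.0]]
force: [6.3, 9.9, 0.5]
opening: 0.001
grasp_force: 5.5
```

```bash
python3 -c "
from h import *
loc()"
```

```text
t 7.15 holder mm [-22.2 115.4  42.1] force(h) [ 4.6 10.8  0.5] rot(h) [[0.004, 1.0, 0.008], [1.0, -0.004, 0.003], [0.003, 0.008, -1.0]] 0.0010530540650481662
```

>>> drive_tool(
  motion=[
    [[-4.1, -4.4, 0], [0, 0, 0]],
    [[-4.5, -3.9, 0], [0, 0, 0]],
    [[-4.9, -3.6, 0], [0, 0, 0]],
    [[-5.3, -2.9, 0], [0, 0, 0]],
    [[-5.5, -2.5, 0], [0, 0, 0]],
  ],
)

```text
time_s: 7.65
position: [0.5165, -0.091, 0.042]
tcp_rot: [[0.17, 0.986, 0.005], [0.986, -0.17, 0.002], [0.003, 0.005, -1.0]]
force: [6.3, 10.4, 2.3]
opening: 0.005
grasp_force: 6.0
```

>>> drive_tool(
  motion=[
    [[-5.7, -1.9, 0], [0, 0, 0]],
    [[-5.9, -1.3, 0], [0, 0, 0]],
    [[-6, -0.7, 0], [0, 0, 0]],
    [[0, 0, 0], [0, 0, 0]],
  ],
)

```text
time_s: 8.05
position: [0.5113, -0.1031, 0.0421]
tcp_rot: [[0.175, 0.985, 0.008], [0.985, -0.175, 0.009], [0.011, 0.006, -1.0]]
force: [14.4, 30.2, 2.4]
opening: 0.008
grasp_force: 16.3
```

```bash
python3 -c "
from h import *
loc()"
```

```text
t 8.05 holder mm [-44.2  78.3  42.1] force(h) [ 9.1 32.2  2.4] rot(h) [[0.009, 1.0, 0.007], [1.0, -0.009, 0.011], [0.011, 0.006, -1.0]] 0.008367530620706188
```

Force rose to 32 N, far above the 9 N cam resistance, so the lever is on its stop. Backing off to check.

>>> drive_tool(
  motion=[
    [[10, 1, 0], [0, 0, 0]],
    [[25, 0, 0], [0, 0, 0]],
    [[25, 0, -10], [0, 0, 0]],
    [[10, 0, -40], [0, 0, 0]],
    [[0, 0, -50], [0, 0, 0]],
  ],
)

```text
time_s: 8.55
position: [0.5187, -0.0389, 0.1406]
tcp_rot: [[0.165, 0.986, -0.005], [0.986, -0.165, 0.002], [0.001, -0.005, -1.0]]
force: [1.4, -0.1, 0.2]
opening: 0.004
grasp_force: 0.0
```

>>> drive_tool(
  motion=[
    [[0, 30, -40], [0, 0, 0]],
    [[40, 30, 0], [0, 0, 0]],
    [[40, 20, 0], [0, 0, 0]],
    [[0, 0, 0], [0, 0, 0]],
  ],
)

```text
time_s: 8.95
position: [0.6162, 0.0282, 0.1823]
tcp_rot: [[0.163, 0.987, 0.006], [0.987, -0.163, 0.001], [0.002, 0.006, -1.0]]
force: [-0.8, 0.2, 0.6]
opening: 0.004
grasp_force: 0.0
```

```bash
python3 -c "
from h import *
loc(); p=np.load('p.npy')
for b in(1.42,1.57): print((proj('top',W(p,np.array([-np.sin(b)*.085,.060+np.cos(b)*.085,.047])))-[220,140])*5)
a=cv2.resize(capture('top')[140:245,220:360],None,fx=5,fy=5,interpolation=cv2.INTER_CUBIC)
cv2.imwrite('pics/t4.png',a[:,:,::-1])"
```

```text
t 8.95 holder mm [ 37.4 225.2 182.3] force(h) [-0.8  0.1  0.6] rot(h) [[-0.003, 1.0, 0.006], [1.0, 0.003, 0.002], [0.002, 0.006, -1.0]] 0.004259565550262415
[[266.04327757 390.41311587]]
[[292.28863264 396.14026219]]
```

View pics/t4.png

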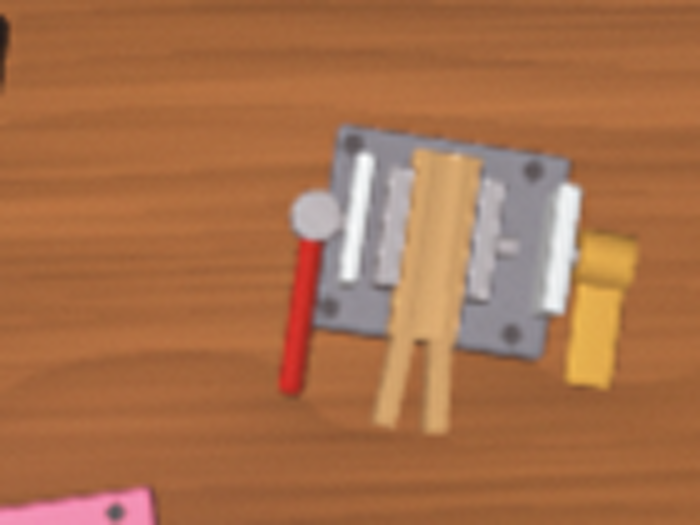

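The lever tip is at crop (291,394), against a predicted (292,396) when home. The jaws grip the pin and the paddle is still level.

```bash
python3 -c "
from rig import *
print(hand_in())"
```

```text
the job is handed in; nothing more can be done
None
```

I turned the nut level with the lever still open, then swung the red lever home on its stop so the pin is gripped. I handed the job in at about 9 s; the spare holder was not touched, and no verdict came back.

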